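Pack and close the reagent cooler

ROBOT

A 6-joint arm with a two-finger parallel gripper is mounted at the origin on the work surface. World frame = base frame: x ahead of the robot, y to its left, z up, the work surface at z = 0. Lengths are in m, angles in rad, forces in N, time in s.
With the tool pointing down it reaches from about 0.35 to 0.85 m from the base axis. Payload 8.1 kg.
Tool frame: the origin (TCP) lies at the very end of the fingers, on their centre line; the grasp point (between the pads) lies 19 mm behind it; z points along the fingers, y is the direction in which the jaws open and shut (so a half turn about z gives the same grasp; the last joint's range is limited). The gripper opens to 93 mm and grips with 3 to 60 N. Pads are 15 mm wide; open, the fingers measure 128 mm over their backs; the gripper's body (75 mm by 188 mm) begins 65 mm behind the grasp point.
Start: joints at [1.067, 0.13, 1.488, -0, 1.523, -0.085], TCP at [0.244, 0.548, 0.219] pointing down, gripper open.
Joint ranges: [-2.96, 2.96], [-0.89, 2.26], [0.02, 2.5], [-1.34, 4.48], [0, 2.73], [-2.66, 2.66]. Speed limits (rad/s): [2.39, 2.39, 2.79, 3.14, 3.14, 3.14].

INTERFACE

Orientations are given as a rotation vector (axis times angle).
In Python, from plant import robot gives the robot as it stands.
- The arm moves only by the shell command python3 -m inch 'ROWS' [FORCE]. ROWS is JSON, a list that holds one entry, the list of rows, each a list of 7 numbers: the shift along the tool's x, y, z in cm, then the turn, a rotation vector about the tool's x, y, z in degrees, then the gripper command: -1 is fully open, 1 is shut, values between are in proportion. A call has 1 to 5 rows; each row shifts and turns the commanded pose from where the row before left it, along the tool's axes as they then stand; what a row does not reach is not made up. A row lasts 1/10 s, in which the tool goes at most 50 mm and 8.59 degrees, less where a joint would pass 70% of its speed; a pose out of reach is approached as far as the arm can. A call with a gripper value outside its range is refused whole. The fingers move at their own pace and stop on an object; FORCE is the grip in N (left out, the last holds). Time passes only in rows, so rows that do not move let the fingers close. It gives the time, the measured TCP pose, the force and the opening at its end, in the units of the state.
- robot.read_state(): the state, without advancing time (a new reading comes with each control period).
- robot.read_camera(name): name is "scene" or "top" or "wrist"; returns a dict with "image" (420x560x3 uint8, blue, green, red), "K" (3x3 intrinsics, pixels), "R" (3x3) and "t" (3): a world point X has camera coordinates R X + t; the wrist camera has in their place "tool_from_camera" (4x4, takes a point from camera to tool coordinates, whose origin is the TCP and whose axes are the flange's). Camera axes: x right, y down, z forward; pixel columns grow to the right and rows downward; lengths in m; the calibration is good to about 2 mm. A picture is of the moment at which its call begins: read the wrist's pose just before it. There is no depth.
- robot.close_job(): hands the job in, once; it reports no verdict.
The state is a dict: "t": time; "q": joint angles; "dq": joint speeds; "joint_torque": joint torques, N m; "tool_pos": TCP position; "orientation": TCP orientation; "force": force on the tool from outside, world axes, zero at the start; "wrist_torque": the same for the moment, N m; "opening": finger opening in m.
Only numpy, scipy, OpenCV 4.12 (cv2) and the standard library are available. Lean on these libraries where they do the work, as an engineer would, in place of code of your own. Each camera call takes 0.05 s, during which the arm holds its last target. There are 200 camera calls.

TASK

Take the spent cold pack out of the cooler's round well and lay it flat in the small steel tray beside the cooler. Put every square control-solution bottle into the well, then set the large lid on the well and press it down until it is fully home and level all round; only then turn the thermostat dial clockwise until its pointer is at the long, wide mark. Leave the round pot that stands among the bottles where it is.

Things in the scene. Friction and masses are not known exactly. Their poses are not given: they have to be found in the camera images.
- cooler: fixed white cooler, 355 mm long. Its origin is on the table under the centre of the round well; its own -x (towards the robot, turned by its yaw) leads to the flat console, 196 mm wide, top at 60 mm, that carries the dial 175 mm from the well's axis. Round well: inside radius about 76 mm, outside radius 90 mm, floor 30 mm and rim 92 mm above the table.
- tub_floor (a point): centre of the well's floor, 30 mm above the table; frame parallel to the cooler's.
- tub_rim (a point): centre of the well's rim plane, 92 mm above the table; z up. Four black seal sections (30 mm long, 84 mm from the axis, at 45 degrees to the cooler's x and y) stand 8 mm proud of it. Each yields only above 3 N and stays where it is pushed. The lid's weight does not move them; about 12 N on the middle of the lid presses all four flush; pressing at one edge leaves the lid askew.
- lid: large loose grey lid, 140 g, knob up on the table to the robot's right (a like lid only 108 mm across, farther off, does not fit). Origin: centre of the plug's underside, z up. Plug 72 mm radius, 6 mm high; flange 92 mm radius, 6 to 14 mm up; round knob 28 mm across, 14 to 44 mm up. Laid loosely on the well its origin is 2 mm above the rim plane; fully home 6 mm below it.
- cold_pack: spent blue cold pack, a rigid disc 80 mm across and 16 mm thick with an upright round stub 24 mm across and 28 mm high in the middle (44 mm high in all), 150 g; origin at the centre of its underside, z up. It lies on the well's floor, stub up.
- tray: small fixed steel tray, 110 mm (its x) by 130 mm (its y), walls 4 mm thick and 20 mm high; to the robot's right.
- tray_in (a point): centre of the tray's inner floor, 4 mm above the table.
- round_pot: round pot, 36 mm across, 46 mm high, standing among the bottles; leave it alone. Origin at the centre of its underside.
- dial (a joint): angle of the thermostat dial, rad: 0 at its anticlockwise stop, 4.71 at its clockwise stop, growing clockwise seen from above; the long wide mark is at 2.618, the short ticks 0.524 apart. It stays where it is left (friction 0.04 N m).
- dial_grip (a point): point on the dial's axis, 90 mm above the table, at a good height to grip: the dial has an upright bar 12 mm thick, 44 mm long, from 69 to 98 mm above the table, standing on a disc 50 mm across whose top is at 69 mm. The point's x runs along the bar to its pointer end.
- dial_pointer (a point): white pointer end of the dial's bar, 22 mm from its axis, on top.
- dial_mark (a point): middle of the long wide black mark (22 x 5 mm) on the console, 42 mm from the dial's axis.
- bottle1: square control-solution bottle, plain white with a paper band and a small round grey cap: body 26 x 26 x 34 mm, cap 18 mm across and 12 mm high, 46 mm in all, 40 g. Stands upright at first at any yaw; origin at the centre of its underside, z towards the cap. There are three to five such bottles (None if absent).
- bottle2: square control-solution bottle, plain white with a paper band and a small round grey cap: body 26 x 26 x 34 mm, cap 18 mm across and 12 mm high, 46 mm in all, 40 g. Stands upright at first at any yaw; origin at the centre of its underside, z towards the cap. There are three to five such bottles (None if absent).
- bottle3: square control-solution bottle, plain white with a paper band and a small round grey cap: body 26 x 26 x 34 mm, cap 18 mm across and 12 mm high, 46 mm in all, 40 g. Stands upright at first at any yaw; origin at the centre of its underside, z towards the cap. There are three to five such bottles (None if absent).
- bottle4: square control-solution bottle, plain white with a paper band and a small round grey cap: body 26 x 26 x 34 mm, cap 18 mm across and 12 mm high, 46 mm in all, 40 g. Stands upright at first at any yaw; origin at the centre of its underside, z towards the cap. There are three to five such bottles (None if absent).
- bottle5: square control-solution bottle, plain white with a paper band and a small round grey cap: body 26 x 26 x 34 mm, cap 18 mm across and 12 mm high, 46 mm in all, 40 g. Stands upright at first at any yaw; origin at the centre of its underside, z towards the cap. There are three to five such bottles (None if absent).

How it is judged:
By the outcome, as a careful person would: the job done as asked, in the order asked, and still so for the second after the job is handed in, with the robot touching nothing.
Of bottle1, bottle2, bottle3, bottle4, bottle5 only 3 to 5 are there at a start; the rules pass over those that are not, and their reading is None.
At some moment in a run one of bottle1, bottle2, bottle3, bottle4, bottle5 may be knocked a few centimetres aside while the robot is not near it.
Once in a run the grip may slacken for a moment while it holds something.
It also fails if it takes over 210 s, if anything falls off the work surface, if the arm or the gripper's body presses on something with over 40 N, if the wrist force passes 120 N, or if a joint passes its speed limit or range.

## Working session

There is one attempt and no reset: what is moved stays moved. The work goes in short steps, Python scripts to look and compute and a shell command to move; the robot and the scene stay as the last step left them, time stands still between calls to the robot, and variables do not carry over. Pictures are saved under pics/ and viewed, about 12 in all and at most 16, crops included, and the job is handed in when it is done.

```bash
ls; mkdir -p pics; cat > h.py <<'E'
import numpy as np, cv2, json
from scipy.spatial.transform import Rotation as R
from plant import robot
def cam(name, fn=None):
    s=robot.read_state(); c=robot.read_camera(name)
    if name=="wrist":
        T=np.eye(4); T[:3,:3]=R.from_rotvec(s["orientation"]).as_matrix(); T[:3,3]=s["tool_pos"]
        W=T@np.array(c["tool_from_camera"]); Rc=W[:3,:3].T; c["R"]=Rc; c["t"]=-Rc@W[:3,3]
    if fn: cv2.imwrite("pics/"+fn+".png",c["image"])
    np.savez("pics/"+(fn or name)+".npz",K=c["K"],R=c["R"],t=c["t"])
    return c
def load(fn): return dict(np.load("pics/"+fn+".npz"))
def ray(c,u,v,z):
    K,Rc,t=[np.array(c[k]) for k in("K","R","t")]
    d=Rc.T@np.linalg.inv(K)@[u,v,1]; o=-Rc.T@t
    return o+d*(z-o[2])/d[2]
def proj(c,X):
    K,Rc,t=[np.array(c[k]) for k in("K","R","t")]
    p=K@(Rc@np.array(X)+t.ravel()); return p[:2]/p[2]
def st():
    s=robot.read_state(); Rm=R.from_rotvec(s["orientation"]).as_matrix()
    print("t",round(s["t"],2),"pos",np.round(s["tool_pos"],4),"x",np.round(Rm[:,0],3),"y",np.round(Rm[:,1],3),"z",np.round(Rm[:,2],3),"F",np.round(s["force"],1),"op",round(s["opening"],4),"q",np.round(s["q"],2))
    return s,Rm
def go(target,yaw=None):
    """shift in cm along tool axes to target; yaw: wanted world angle of jaw axis (mod 180)"""
    s,Rm=st(); d=Rm.T@(np.array(target)-s["tool_pos"])*100
    print("shift tool cm",np.round(d,2))
    if yaw is not None:
        a=np.degrees(np.arctan2(Rm[1,1],Rm[0,1])); e=(yaw-a+90)%180-90
        print("jaw yaw now",round(a,1),"world turn",round(e,1),"-> tool z turn",round(-e,1))
E
python3 - <<'E'
from h import *
st()
a=cam("scene","scene0"); b=cam("top","top0")
for c in(a,b): print(np.round(c["K"],1).tolist(), np.round(-np.array(c["R"]).T@c["t"],3))
E
```

```text
pics
t 0.0 pos [0.2437 0.5477 0.2176] x [-0.914  0.407  0.   ] y [ 0.407  0.914 -0.002] z [-0.001 -0.002 -1.   ] F [-0.1 -0.4 -0.6] op 0.0931 q [ 1.07  0.13  1.49  0.    1.52 -0.09]
[[459.3, 0.0, 273.0], [0.0, 459.3, 205.7], [0.0, 0.0, 1.0]] [1.109 0.536 0.664]
[[473.8, 0.0, 285.2], [0.0, 473.8, 215.5], [0.0, 0.0, 1.0]] [ 0.42  -0.003  1.091]
```

View pics/top0.png

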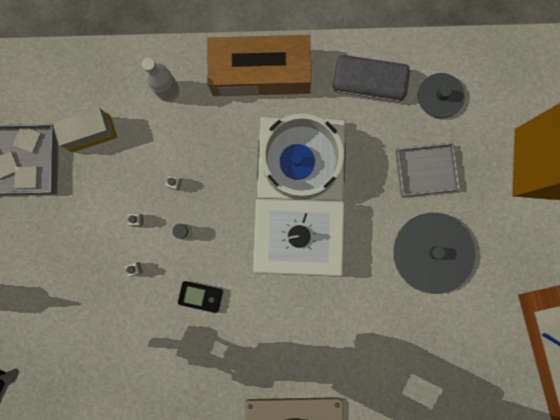

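View pics/scene0.png

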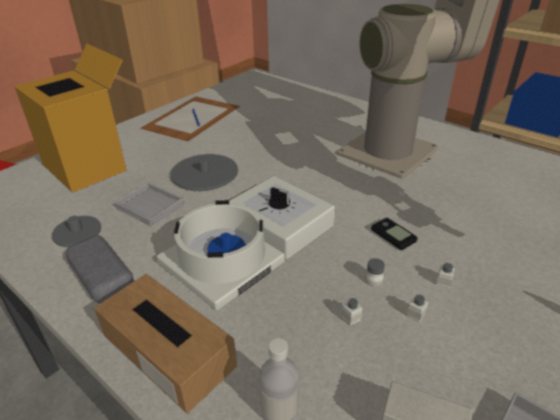

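The top view shows three square bottles (caps near (173,181), (137,218) and (134,267)), the round pot at (181,231), the well at (302,155) and the pack's stub at about (297,160). It also shows the dial at (299,236), the tray at (428,170), the large lid at (435,253) with its knob at (438,253), and the small lid at (441,95). The scene view agrees: three bottles plus the pot. I'll zoom in.

```bash
python3 - <<'E'
import cv2,numpy as np
i=cv2.imread("pics/top0.png")
a=cv2.resize(i[100:290,245:495],None,fx=2.4,fy=2.4,interpolation=cv2.INTER_CUBIC)  # 600x456
b=cv2.resize(i[165:285,115:215],None,fx=2,fy=3.8,interpolation=cv2.INTER_CUBIC) #200x456
cv2.imwrite("pics/z0.png",np.hstack([a,b]))
E
```

```text
(no output)
```

View pics/z0.png

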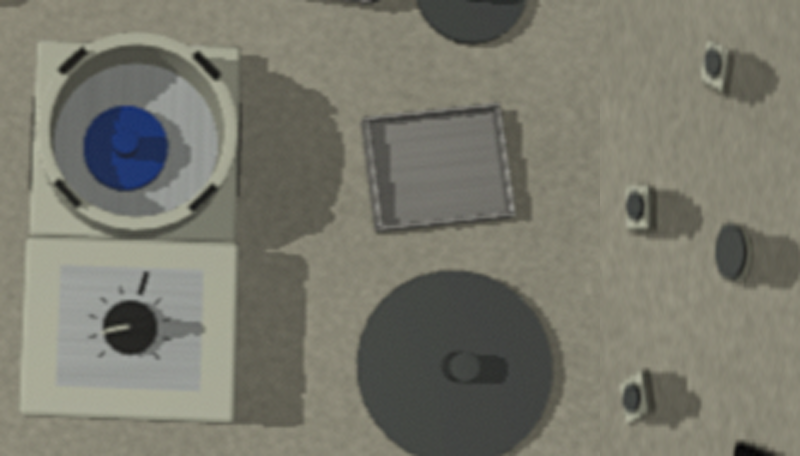

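```bash
python3 - <<'E'
from h import *
c=load("top0")
def Z(u,v,z): return ray(c,245+u/2.4,100+v/2.4,z)[:2].round(4)
def B(u,v,z): return ray(c,115+(u-600)/2,165+v/3.8,z)[:2].round(4)
S=np.array([Z(72,60,.1),Z(207,65,.1),Z(66,193,.1),Z(203,198,.1)])
print("seals",S.tolist(),"well",S.mean(0), "r",np.linalg.norm(S-S.mean(0),axis=1).round(3))
print("stub",Z(126,141,.074),"disc",Z(126,148,.046))
print("dial",Z(130,327,.069),"mark",Z(143,283,.06),"pointer",Z(105,330,.098))
T=np.array([Z(364,118,.02),Z(500,105,.02),Z(516,214,.02),Z(379,232,.02)]);print("tray",T.tolist(),T.mean(0))
print("lid",Z(455,365,.014),"knob",Z(463,366,.044))
for n,p in dict(b1=(713,65),b2=(635,207),b3=(631,399),pot=(731,252)).items(): print(n,B(*p,.046))
s,Rm=st()
E
```

```text
seals [[0.7032, 0.0253], [0.6955, -0.0945], [0.5836, 0.033], [0.5763, -0.0874]] well [ 0.63965 -0.0309 ] r [0.085 0.085 0.085 0.085]
stub [ 0.6343 -0.0214] disc [ 0.6336 -0.0218]
dial [ 0.4658 -0.021 ] mark [ 0.5059 -0.034 ] pointer [0.4623 0.0014]
tray [[0.6623, -0.2499], [0.6717, -0.3797], [0.5666, -0.3892], [0.5525, -0.2594]] [ 0.613275 -0.31955 ]
lid [ 0.4256 -0.3265] knob [ 0.4244 -0.3247]
b1 [0.5942 0.2608]
b2 [0.5124 0.3478]
b3 [0.4009 0.3514]
pot [0.4836 0.2409]
t 0.1 pos [0.2437 0.5477 0.2177] x [-0.914  0.407  0.   ] y [ 0.407  0.914 -0.002] z [-0.001 -0.001 -1.   ] F [-0.  -0.4  0.4] op 0.0925 q [ 1.07  0.13  1.49  0.    1.52 -0.09]
```

```bash
python3 -m inch '[[[-4.2,-2.58,0,0,0,0,-0.1],[-4.2,-2.58,0,0,0,0,-0.1],[-4.2,-2.58,0,0,0,0,-0.1],[-4.2,-2.58,0,0,0,0,-0.1],[-4.2,-2.58,0,0,0,0,-0.1]]]' 20
python3 -m inch '[[[-4.2,-2.58,0,0,0,0,-0.1],[-4.2,-2.58,0,0,0,0,-0.1],[-4.2,-2.58,0,0,0,0,-0.1],[-4.2,-2.58,0,0,0,0,-0.1],[-4.2,-2.58,0,0,0,0,-0.1]]]'
python3 -m inch '[[[-4.2,-2.58,0,0,0,0,-0.1],[-4.2,-2.58,0,0,0,0,-0.1],[-4.2,-2.58,0,0,0,0,-0.1],[-4.2,-2.58,0,0,0,0,-0.1],[0,0,0,0,0,0,-0.1]]]'
python3 - <<'E'
from h import *
c=cam("wrist","w1"); go([0.634,-0.0216,0.05])
for n,p in dict(stub=(.634,-.0216,.074),well=(.6397,-.0309,.092)).items(): print(n,proj(c,p))
E
```

```text
t: 0.6
tool_pos: [0.3838, 0.3431, 0.2183]
orientation: [-0.652, -3.073, 0.001]
force: [0.9, 0.3, -0.3]
opening: 0.0577
t: 1.1
tool_pos: [0.5233, 0.1397, 0.2183]
orientation: [-0.653, -3.073, 0.0]
force: [1.0, 1.5, -0.4]
opening: 0.0512
t: 1.6
tool_pos: [0.6356, -0.0265, 0.2166]
orientation: [-0.661, -3.07, 0.003]
force: [-1.3, 0.5, -0.9]
opening: 0.0509
t 1.65 pos [ 0.6346 -0.0239  0.2168] x [-0.912  0.41   0.002] y [ 0.41   0.912 -0.001] z [-0.002 -0.    -1.   ] F [-0.2  0.8  0.5] op 0.051 q [-0.12  0.23  1.38 -0.    1.53 -1.27]
shift tool cm [ 0.11  0.2  16.68]
stub [286.75838918 194.34804431]
well [280.7133749  207.53233241]
```

View pics/w1.png

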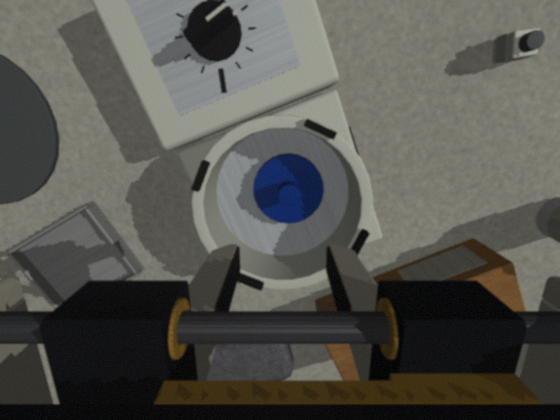

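The wrist view shows the stub top at about (289,193), against a prediction of (287,194), so the two agree. The fingers have clear room on both sides, so I go down and grip.

```bash
python3 -m inch '[[[0.1,0.1,4.5,0,0,0,-0.1],[0,0.1,4.5,0,0,0,-0.1],[0,0,4,0,0,0,-0.1],[0,0,2.5,0,0,0,-0.1],[0,0,1.1,0,0,0,-0.1]]]'
python3 -m inch '[[[0,0,0,0,0,0,0.9],[0,0,0,0,0,0,0.9],[0,0,0,0,0,0,0.9],[0,0,0,0,0,0,0.9]]]' 25
python3 -m inch '[[[0,0,-2,0,0,0,0.9],[0,0,-4,0,0,0,0.9],[0,0,-4,0,0,0,0.9],[0,0,-3,0,0,0,0.9],[0,0,0,0,0,0,0.9]]]'
python3 - <<'E'
from h import *
go([0.6133,-0.3195,0.16])
E
```

```text
t: 2.15
tool_pos: [0.631, -0.0172, 0.0488]
orientation: [-0.65, -3.067, 0.001]
force: [-0.3, -0.5, -0.5]
opening: 0.051
t: 2.55
tool_pos: [0.6356, -0.0189, 0.0549]
orientation: [0.652, 3.07, 0.0]
force: [-0.6, -0.8, 2.2]
opening: 0.0237
t: 3.05
tool_pos: [0.6378, -0.0191, 0.1904]
orientation: [0.651, 3.062, 0.002]
force: [1.2, -0.3, -0.8]
opening: 0.0234
t 3.05 pos [ 0.6378 -0.0191  0.1904] x [-0.913  0.407 -0.011] y [0.407 0.914 0.003] z [ 0.011 -0.001 -1.   ] F [ 1.2 -0.3 -0.8] op 0.0234 q [-0.11  0.23  1.42 -0.    1.47 -1.26]
shift tool cm [ -9.95 -28.45   3.05]
```

```bash
python3 -m inch '[[[-1,-2.85,0,0,0,0,0.9],[-1.6,-4.5,0,0,0,0,0.9],[-1.6,-4.5,0,0,0,0,0.9],[-1.6,-4.5,0,0,0,0,0.9],[-1.6,-4.5,0,0,0,0,0.9]]]'
python3 -m inch '[[[-1.55,-4.5,0,0,0,0,0.9],[-1,-3.1,0,0,0,0,0.9],[0,0,0,0,0,0,0.9],[0,0,0,0,0,0,0.9]]]'
python3 - <<'E'
from h import *
c=cam("wrist","w2"); go([0.6133,-0.3195,0.06])
T=[[0.6623, -0.2499], [0.6717, -0.3797], [0.5666, -0.3892], [0.5525, -0.2594]]
for p in T: print(proj(c,p+[.02]).round())
E
```

```text
t: 3.55
tool_pos: [0.6164, -0.2409, 0.1822]
orientation: [-0.653, -3.073, -0.0]
force: [1.2, -0.2, -0.5]
opening: 0.0233
t: 3.95
tool_pos: [0.6088, -0.3197, 0.1818]
orientation: [-0.656, -3.071, -0.001]
force: [-0.6, -0.4, -1.9]
opening: 0.0235
t 4.0 pos [ 0.6092 -0.3186  0.182 ] x [-0.913  0.407  0.001] y [0.407 0.913 0.001] z [-0.001  0.001 -1.   ] F [ 0.5 -0.2 -1. ] op 0.0234 q [-0.56  0.38  1.26  0.    1.5  -1.71]
shift tool cm [-0.43  0.08 12.2 ]
[359. 211.]
[258. 261.]
[208. 184.]
[314. 121.]
```

View pics/w2.png

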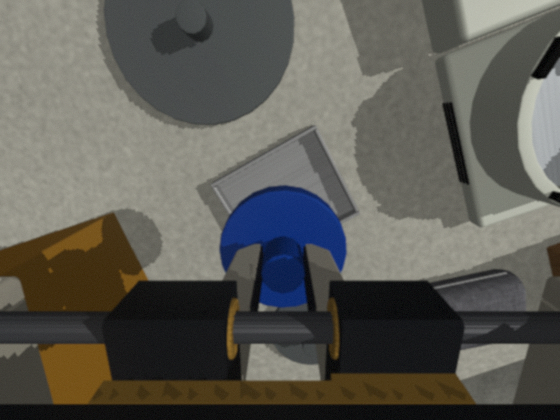

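The held pack is level. The tray's corners at (356,211), (315,126) and (213,186) lie within 5 px of the projection, so I lower the pack there.

```bash
python3 -m inch '[[[-0.2,0,4,0,0,0,0.9],[-0.2,0,4,0,0,0,0.9],[0,0,3.5,0,0,0,0.9],[0,0,2,0,0,0,0.9],[0,0,1,0,0,0,0.9]]]'
python3 -m inch '[[[0,0,0,0,0,0,0.9],[0,0,0.3,0,0,0,0.9],[0,0,0.3,0,0,0,0.9],[0,0,0,0,0,0,0.9]]]'
python3 -c "
from h import *
go([0.6133,-0.3195,0.029])"
```

```text
t: 4.5
tool_pos: [0.6118, -0.3177, 0.0343]
orientation: [-0.649, -3.069, -0.003]
force: [0.7, 0.3, -1.8]
opening: 0.0235
t: 4.9
tool_pos: [0.6137, -0.321, 0.0328]
orientation: [0.653, 3.071, -0.001]
force: [0.5, -0.7, -1.2]
opening: 0.0231
t 4.9 pos [ 0.6137 -0.321   0.0328] x [-0.914  0.407 -0.002] y [ 0.407  0.914 -0.   ] z [ 0.001 -0.001 -1.   ] F [ 0.5 -0.7 -1.2] op 0.0231 q [-0.56  0.52  1.37  0.    1.26 -1.71]
shift tool cm [0.1  0.12 0.38]
```

```bash
python3 -m inch '[[[0,0,0.2,0,0,0,0.9],[0,0,0.1,0,0,0,0.9],[0,0,0,0,0,0,0.9]]]'
python3 -m inch '[[[0,0,0.1,0,0,0,0.9],[0,0,0.1,0,0,0,0.9],[0,0,0,0,0,0,0.9]]]'
python3 -m inch '[[[0,0,0.1,0,0,0,0.9],[0,0,0,0,0,0,0.9],[0,0,0,0,0,0,0.9]]]'
```

```text
t: 5.2
tool_pos: [0.6131, -0.3209, 0.0289]
orientation: [0.653, 3.073, -0.0]
force: [-0.5, 0.2, -0.1]
opening: 0.0236
t: 5.5
tool_pos: [0.6132, -0.321, 0.0288]
orientation: [0.653, 3.073, -0.001]
force: [-7.7, 3.1, 13.1]
opening: 0.0232
t: 5.8
tool_pos: [0.6132, -0.321, 0.0288]
orientation: [0.653, 3.073, -0.001]
force: [-9.7, 5.3, 18.8]
opening: 0.0233
```

The pack is seated, with 13–19 N of contact force. I back off a little, open, rise and turn the jaws along the cooler's x.

```bash
python3 -m inch '[[[0,0,-0.3,0,0,0,0.9],[0,0,0,0,0,0,0.0],[0,0,0,0,0,0,-0.1],[0,0,0,0,0,0,-0.1],[0,0,-1.5,0,0,0,-0.1]]]'
python3 -m inch '[[[0,0,-3,0,0,0,-0.1],[0,0,-4,0,0,0,-0.1],[0,0,-4,0,0,8,-0.1],[0,0,-4,0,0,8,-0.1],[0,0,0,0,0,8,-0.1]]]'
python3 -m inch '[[[0,0,0,0,0,8,-0.1],[0,0,0,0,0,8,-0.1],[0,0,0,0,0,8,-0.1],[0,0,0,0,0,8,-0.1],[0,0,0,0,0,8,-0.1]]]'
python3 -m inch '[[[0,0,0,0,0,5.5,-0.1],[0,0,0,0,0,0,-0.1]]]'
python3 -c "
from h import *
go([0.594,0.261,0.20],-3.5)"
```

```text
t: 6.3
tool_pos: [0.6111, -0.3195, 0.0408]
orientation: [-0.652, -3.068, -0.003]
force: [-0.2, 1.0, 0.1]
opening: 0.0494
t: 6.8
tool_pos: [0.6164, -0.3228, 0.2039]
orientation: [1.281, 2.854, -0.003]
force: [0.6, -0.1, 0.8]
opening: 0.0507
t: 7.3
tool_pos: [0.6131, -0.3208, 0.1949]
orientation: [2.188, 2.253, 0.0]
force: [0.3, -0.2, -0.2]
opening: 0.0512
t: 7.5
tool_pos: [0.6132, -0.3208, 0.1948]
orientation: [2.289, 2.15, 0.0]
force: [0.7, -0.0, 0.0]
opening: 0.0509
t 7.5 pos [ 0.6132 -0.3208  0.1948] x [ 0.062  0.998 -0.   ] y [ 0.998 -0.062  0.001] z [ 0.001 -0.    -1.   ] F [ 0.7 -0.   0. ] op 0.0509 q [-0.56  0.39  1.23 -0.    1.52 -0.49]
shift tool cm [57.95 -5.54 -0.55]
jaw yaw now -3.6 world turn 0.1 -> tool z turn -0.1
```

```bash
R='x'; python3 -m inch '[[[4.8,-0.46,0,0,0,0,-0.1],[4.8,-0.46,0,0,0,0,-0.1],[4.8,-0.46,0,0,0,0,-0.1],[4.8,-0.46,0,0,0,0,-0.1],[4.8,-0.46,0,0,0,0,-0.1]]]' >/dev/null
python3 -m inch '[[[4.8,-0.46,0,0,0,0,-0.1],[4.8,-0.46,0,0,0,0,-0.1],[4.8,-0.46,0,0,0,0,-0.1],[4.8,-0.46,0,0,0,0,-0.1],[4.8,-0.46,0,0,0,0,-0.1]]]' >/dev/null
python3 -m inch '[[[4.8,-0.46,-0.5,0,0,0,-0.1],[4.8,-0.46,0,0,0,0,-0.1],[0,0,0,0,0,0,-0.1],[0,0,0,0,0,0,-0.1]]]'
python3 - <<'E'
from h import *
c=cam("wrist","w3"); go([0.594,0.261,0.03])
for n,p in dict(b1=(.5942,.2608),b2=(.5124,.3478),b3=(.4009,.3514),pot=(.4836,.2409)).items(): print(n,proj(c,p+(.046,)).round())
E
```

```text
t: 8.9
tool_pos: [0.5927, 0.2589, 0.1991]
orientation: [2.282, 2.158, 0.0]
force: [0.3, -0.9, -0.6]
opening: 0.0511
t 8.95 pos [0.593  0.2576 0.1989] x [ 0.058  0.998 -0.   ] y [ 0.998 -0.058  0.   ] z [ 0. -0. -1.] F [ 0.9  0.3 -0.7] op 0.0512 q [ 0.33  0.26  1.37 -0.    1.5   0.39]
shift tool cm [ 0.35  0.08 16.89]
b1 [283. 194.]
b2 [196. 113.]
b3 [ 84. 116.]
pot [183. 217.]
```

View pics/w3.png

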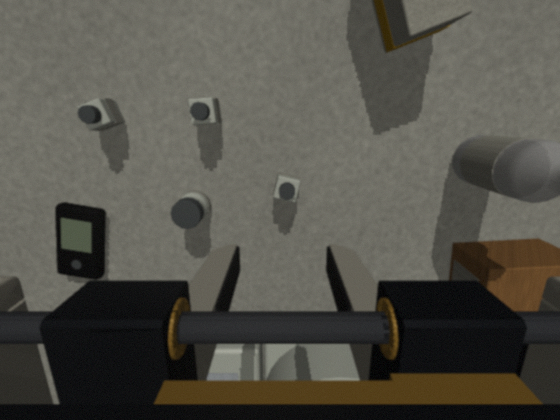

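The wrist view shows cap b1 at (287,190), b2 at (201,111), b3 at (90,114) and the pot at (188,212). I'll zoom in to get the yaws.

```bash
python3 - <<'E'
import cv2,numpy as np
i=cv2.imread("pics/w3.png")
f=lambda u,v:cv2.resize(i[v-30:v+30,u-22:u+22],None,fx=6,fy=6,interpolation=cv2.INTER_CUBIC)
cv2.imwrite("pics/z3.png",np.hstack([f(287,192),f(203,114),f(97,117)]))
E
```

```text
(no output)
```

View pics/z3.png

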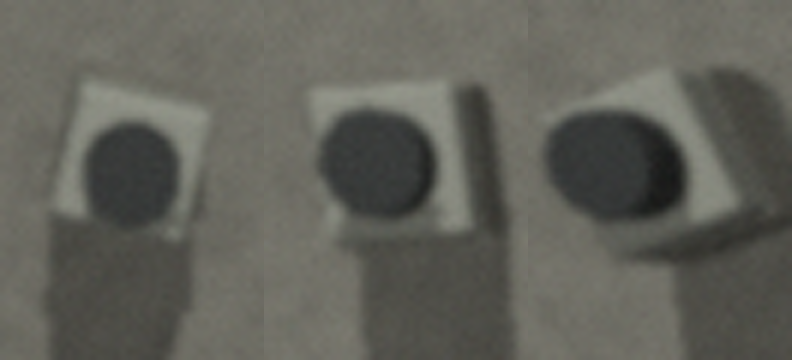

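```bash
python3 - <<'E'
from h import *
c=load("w3")
C={"b1":(287,192,0),"b2":(203,114,264),"b3":(97,117,528)}
def P(n,u,v,z): a,b,o=C[n]; return ray(c,a-22+(u-o)/6,b-30+v/6,z)[:2]
for n,cap,e in [("b1",(132,175),((85,80),(208,105))),("b2",(376,163),((310,92),(447,80))),("b3",(600,163),((670,68),(740,205)))]:
    q=P(n,*e[1],.034)-P(n,*e[0],.034)
    print(n,P(n,*cap,.046).round(4),"edge len",np.linalg.norm(q).round(4),"yaw mod 90",(np.degrees(np.arctan2(q[1],q[0]))%90).round(1))
st()
E
```

```text
b1 [0.5984 0.2633] edge len 0.0229 yaw mod 90 75.2
b2 [0.5162 0.3493] edge len 0.0234 yaw mod 90 1.5
b3 [0.4041 0.3528] edge len 0.0238 yaw mod 90 17.2
t 8.95 pos [0.593  0.2576 0.1989] x [ 0.058  0.998 -0.   ] y [ 0.998 -0.058  0.   ] z [ 0. -0. -1.] F [ 0.9  0.3 -0.7] op 0.0512 q [ 0.33  0.26  1.37 -0.    1.5   0.39]
```

```bash
python3 -m inch '[[[0.5,0.4,4.5,0,0,5.7,-0.1],[0,0,4.5,0,0,5.6,-0.1],[0,0,4.5,0,0,0,-0.1],[0,0,3.5,0,0,0,-0.1],[0,0,2.2,0,0,0,-0.1]]]'
python3 -m inch '[[[0,0,0,0,0,0,-0.1],[0,0,0,0,0,0,0.8],[0,0,0,0,0,0,0.8],[0,0,0,0,0,0,0.8],[0,0,0,0,0,0,0.8]]]' 20
python3 -m inch '[[[0,0,-2,0,0,0,0.8],[0,0,-4,0,0,-5.7,0.8],[0,0,-4,0,0,-5.6,0.8],[0,0,-3,0,0,0,0.8],[0,0,0,0,0,0,0.8]]]'
python3 -c "
from h import *
w=np.array([.6397,-.0309]); ey=np.array([.061,.998])
go([*(w+ey*-.042),0.16],-3.5)"
```

```text
t: 9.45
tool_pos: [0.5956, 0.2595, 0.003]
orientation: [-2.489, -1.915, 0.007]
force: [-0.8, 0.2, -0.1]
opening: 0.0514
t: 9.95
tool_pos: [0.5983, 0.2625, 0.0082]
orientation: [2.488, 1.916, 0.003]
force: [0.5, -0.5, 2.5]
opening: 0.0258
t: 10.45
tool_pos: [0.6009, 0.2637, 0.1441]
orientation: [2.284, 2.15, 0.015]
force: [0.4, -0.9, -0.1]
opening: 0.0257
t 10.45 pos [0.6009 0.2637 0.1441] x [0.061 0.998 0.004] y [ 0.998 -0.061  0.01 ] z [ 0.01   0.004 -1.   ] F [ 0.4 -0.9 -0.1] op 0.0257 q [ 0.34  0.31  1.42 -0.    1.4   0.4 ]
shift tool cm [-33.37   5.67  -1.68]
jaw yaw now -3.5 world turn -0.0 -> tool z turn 0.0
```

```bash
python3 -m inch '[[[-4.4,0.81,-2,0,0,0,0.8],[-4.8,0.81,0,0,0,0,0.8],[-4.8,0.81,0,0,0,0,0.8],[-4.8,0.81,0,0,0,0,0.8],[-4.8,0.81,0,0,0,0,0.8]]]' >/dev/null
python3 -m inch '[[[-4.8,0.81,0,0,0,0,0.8],[-3,0.5,0,0,0,0,0.8],[-2,0.3,0,0,0,0,0.8],[0,0,0,0,0,0,0.8],[0,0,0,0,0,0,0.8]]]'
python3 - <<'E'
from h import *
w=np.array([.6397,-.0309]); ey=np.array([.061,.998])
go([*(w+ey*-.042),0.039],-3.5)
c=cam("top","top1"); 
cv2.imwrite("pics/ztop1.png",cv2.resize(c["image"][90:300,100:470],None,fx=2,fy=2))
E
```

```text
t: 11.45
tool_pos: [0.633, -0.0744, 0.1558]
orientation: [-2.288, -2.151, 0.001]
force: [-0.3, 0.3, -0.3]
opening: 0.026
t 11.45 pos [ 0.633  -0.0744  0.1558] x [0.062 0.998 0.001] y [ 0.998 -0.062 -0.001] z [-0.001  0.001 -1.   ] F [-0.3  0.3 -0.3] op 0.026 q [-0.2   0.27  1.45  0.    1.43 -0.14]
shift tool cm [ 0.18  0.41 11.68]
jaw yaw now -3.6 world turn 0.1 -> tool z turn -0.1
```

View pics/ztop1.png

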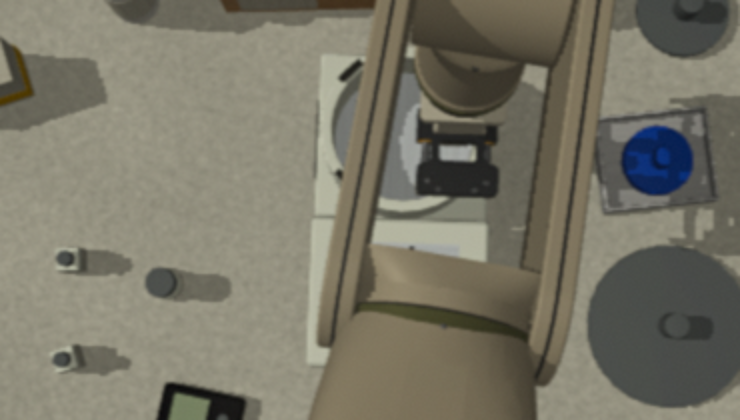

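The pack lies flat inside the tray at zoom pixel (657,160). The other two bottles have not moved. I lower the first bottle into the well.

```bash
python3 -m inch '[[[0.2,0.4,3.5,0,0,0,0.8],[0,0,3.5,0,0,0,0.8],[0,0,2.5,0,0,0,0.8],[0,0,1.4,0,0,0,0.8],[0,0,0.4,0,0,0,0.8]]]'
python3 -m inch '[[[0,0,0,0,0,0,0.8],[0,0,0.2,0,0,0,0.8],[0,0,0,0,0,0,0.8]]]'
python3 -m inch '[[[0,0,0,0,0,0,0.3],[0,0,0,0,0,0,0.1],[0,0,0,0,0,0,0.1],[0,0,-1,0,0,0,0.1],[0,0,-3,0,0,0,0.1]]]'
python3 -m inch '[[[0,0,-4,0,0,0,0.1],[0,0,-4,0,0,0,0.0],[0,0,0,0,0,0,-0.1],[0,0,0,0,0,0,-0.1]]]'
python3 -c "
from h import *
go([.515,.349,.16],1.5)"
```

```text
t: 12.0
tool_pos: [0.6362, -0.0713, 0.0416]
orientation: [-2.285, -2.152, 0.003]
force: [-0.1, 0.2, 0.2]
opening: 0.0259
t: 12.3
tool_pos: [0.6388, -0.0729, 0.0433]
orientation: [2.287, 2.151, 0.002]
force: [0.2, -1.1, -0.8]
opening: 0.0258
t: 12.8
tool_pos: [0.6348, -0.0723, 0.0788]
orientation: [-2.284, -2.149, 0.006]
force: [-0.3, 0.2, -0.8]
opening: 0.0417
t: 13.2
tool_pos: [0.6389, -0.073, 0.1643]
orientation: [2.286, 2.15, 0.004]
force: [-0.7, -0.7, -0.3]
opening: 0.0505
t 13.2 pos [ 0.6389 -0.073   0.1643] x [ 0.061  0.998 -0.001] y [ 0.998 -0.061  0.004] z [ 0.004 -0.001 -1.   ] F [-0.7 -0.7 -0.3] op 0.0505 q [-0.19  0.27  1.43 -0.    1.44 -0.13]
shift tool cm [ 41.37 -14.94   0.35]
jaw yaw now -3.5 world turn 5.0 -> tool z turn -5.0
```

```bash
cat >> h.py <<'E'
def cap(c,xy,z=.046,w=30,thr=85):
    u,v=proj(c,[*xy,z]).astype(int); g=cv2.cvtColor(c["image"],cv2.COLOR_BGR2GRAY)[v-w:v+w,u-w:u+w]
    n,l,s,m=cv2.connectedComponentsWithStats((g<thr).astype(np.uint8))
    for k in range(1,n):
        if s[k,4]>80: print("blob",s[k].tolist(),"world",ray(c,u-w+m[k][0],v-w+m[k][1],z)[:2].round(4))
E
python3 -m inch '[[[4.6,-1.66,0,0,0,0,-0.1],[4.6,-1.66,0,0,0,0,-0.1],[4.6,-1.66,0,0,0,0,-0.1],[4.6,-1.66,0,0,0,0,-0.1],[4.6,-1.66,0,0,0,0,-0.1]]]' >/dev/null
python3 -m inch '[[[4.6,-1.66,0,0,0,0,-0.1],[4.6,-1.66,0,0,0,0,-0.1],[4.6,-1.66,0,0,0,0,-0.1],[4.6,-1.66,0,0,0,-5,-0.1],[0,0,0,0,0,0,-0.1]]]' >/dev/null
python3 -m inch '[[[0,0,0,0,0,0,-0.1]]]'
python3 - <<'E'
from h import *
c=cam("wrist","w4"); cap(c,(.516,.349)); go([.5155,.349,.008],1.5)
i=c["image"]; u,v=proj(c,[.516,.349,.046]).astype(int); print(u,v,cv2.cvtColor(i,cv2.COLOR_BGR2GRAY)[v-20:v+21:5,u-20:u+21:5])
E
```

```text
t: 14.3
tool_pos: [0.5122, 0.3501, 0.1599]
orientation: [-2.189, -2.253, 0.005]
force: [-0.0, -0.5, 0.9]
opening: 0.0509
blob [13, 19, 26, 41, 834] world [0.5125 0.3386]
t 14.35 pos [0.5129 0.349  0.1602] x [-0.027  1.    -0.002] y [ 1.     0.027 -0.002] z [-0.002 -0.002 -1.   ] F [-0.  -0.3 -1.3] op 0.0514 q [ 0.52  0.22  1.5  -0.    1.43  0.49]
shift tool cm [ 0.02  0.29 15.21]
jaw yaw now 1.5 world turn -0.0 -> tool z turn 0.0
286 206 [[107 107 102 103 100 100 102 112 106]
 [112  95 142 138 140 141 139 106 106]
 [109  84 132  56  52 100 132 106 109]
 [109  81  93  55  57  57 129 108 104]
 [109  81  86  57  52  56 126 117 108]
 [109  78  95  58  52  70 127 110 108]
 [110  74  77  76  72  72 103 105 103]
 [109  77  76  76  73  73 113 107 104]
 [112  72  74  77  75  75 107 104 103]]
```

The cap is where predicted (286,206). I descend and grip.

```bash
sed -i 's/thr=85/thr=64/' h.py; python3 -m inch '[[[0,0.2,4.5,0,0,0,-0.1],[0,0,4.5,0,0,0,-0.1],[0,0,3.7,0,0,0,-0.1],[0,0,2,0,0,0,-0.1],[0,0,0.6,0,0,0,-0.1]]]'
python3 -m inch '[[[0,0,0,0,0,0,-0.1],[0,0,0,0,0,0,0.8],[0,0,0,0,0,0,0.8],[0,0,0,0,0,0,0.8],[0,0,0,0,0,0,0.8]]]' 20
python3 -m inch '[[[0,0,-2,0,0,0,0.8],[0,0,-4.5,0,0,0,0.8],[0,0,-4.5,0,0,0,0.8],[0,0,-4,0,0,5,0.8],[0,0,0,0,0,0,0.8]]]'
python3 -c "
from h import *
w=np.array([.6397,-.0309])
go([*w,0.16],-3.5)"
```

```text
t: 14.85
tool_pos: [0.5137, 0.3462, 0.0045]
orientation: [-2.194, -2.246, 0.01]
force: [0.2, 0.4, 0.2]
opening: 0.0513
t: 15.35
tool_pos: [0.5165, 0.3501, 0.0099]
orientation: [2.192, 2.25, 0.003]
force: [-1.0, -0.1, 3.8]
opening: 0.0257
t: 15.85
tool_pos: [0.5195, 0.352, 0.1674]
orientation: [2.289, 2.148, 0.02]
force: [0.8, 0.1, 1.1]
opening: 0.0259
t 15.85 pos [0.5195 0.352  0.1674] x [0.063 0.998 0.007] y [ 0.998 -0.064  0.011] z [ 0.011  0.006 -1.   ] F [0.8 0.1 1.1] op 0.0259 q [0.51 0.22 1.48 0.   1.43 0.58]
shift tool cm [-37.45  14.42   0.63]
jaw yaw now -3.6 world turn 0.1 -> tool z turn -0.1
```

```bash
python3 -m inch '[[[-4.65,1.8,0,0,0,0,0.8],[-4.65,1.8,0,0,0,0,0.8],[-4.65,1.8,0,0,0,0,0.8],[-4.65,1.8,0,0,0,0,0.8],[-4.65,1.8,0,0,0,0,0.8]]]' >/dev/null
python3 -m inch '[[[-4.65,1.8,0,0,0,0,0.8],[-4.65,1.8,0,0,0,0,0.8],[-4.65,1.8,0,0,0,0,0.8],[0,0,0,0,0,0,0.8],[0,0,0,0,0,0,0.8]]]'
python3 - <<'E'
from h import *
c=cam("wrist","w5"); go([.6397,-.0309,.040],-3.5)
E
```

```text
t: 16.85
tool_pos: [0.6365, -0.0315, 0.1579]
orientation: [-2.29, -2.149, 0.001]
force: [-0.6, 0.5, -0.9]
opening: 0.0259
t 16.9 pos [ 0.6363 -0.0302  0.158 ] x [0.061 0.998 0.001] y [ 0.998 -0.061 -0.001] z [-0.001  0.001 -1.   ] F [0.1 0.2 0. ] op 0.0262 q [-0.13  0.26  1.45  0.    1.43 -0.07]
shift tool cm [-0.05  0.35 11.8 ]
jaw yaw now -3.5 world turn 0.0 -> tool z turn -0.0
```

View pics/w5.png

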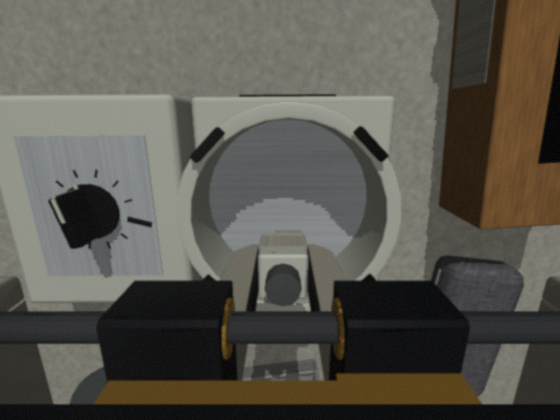

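The well is clear at the centre, around (290,200), and the second bottle is held upright. I lower it.

```bash
python3 -m inch '[[[0,0.3,3.5,0,0,0,0.8],[0,0,3.5,0,0,0,0.8],[0,0,3,0,0,0,0.8],[0,0,1.4,0,0,0,0.8],[0,0,0.4,0,0,0,0.8]]]'
python3 -m inch '[[[0,0,0,0,0,0,0.8],[0,0,0.2,0,0,0,0.8],[0,0,0,0,0,0,0.8]]]'
python3 -m inch '[[[0,0,0.1,0,0,0,0.8],[0,0,0,0,0,0,0.8],[0,0,0,0,0,0,0.8]]]'
```

```text
t: 17.4
tool_pos: [0.6385, -0.0287, 0.0393]
orientation: [-2.284, -2.153, 0.002]
force: [-5.5, 2.5, 11.6]
opening: 0.0258
t: 17.7
tool_pos: [0.6405, -0.0304, 0.0397]
orientation: [2.287, 2.152, 0.002]
force: [-0.4, -0.5, -0.3]
opening: 0.0256
t: 18.0
tool_pos: [0.6406, -0.0306, 0.0393]
orientation: [2.287, 2.152, 0.002]
force: [-3.7, 0.7, 7.3]
opening: 0.0259
```

Contact with the floor. I release, rise and go to b3 at (0.404, 0.353).

```bash
python3 -m inch '[[[0,0,-0.1,0,0,0,0.3],[0,0,0,0,0,0,0.1],[0,0,0,0,0,0,0.1],[0,0,-1,0,0,0,0.1],[0,0,-3,0,0,0,0.1]]]'
python3 -m inch '[[[0,0,-4,0,0,0,0.1],[0,0,-4,0,0,0,0.0],[0,0,0,0,0,0,-0.1],[0,0,0,0,0,0,-0.1]]]'
python3 - <<'E'
from h import *
c=cam("top","top2"); cap(c,(.404,.353),w=20); cap(c,(.4836,.2409),w=20)
go([.404,.353,.16],17.2)
E
```

```text
t: 18.5
tool_pos: [0.6369, -0.0303, 0.0756]
orientation: [-2.284, -2.149, 0.007]
force: [-0.9, -0.7, -0.1]
opening: 0.0415
t: 18.9
tool_pos: [0.641, -0.0308, 0.1612]
orientation: [2.286, 2.15, 0.004]
force: [-0.1, 0.8, -1.4]
opening: 0.0509
t 18.95 pos [ 0.6398 -0.0307  0.159 ] x [ 0.061  0.998 -0.   ] y [ 0.998 -0.061  0.001] z [ 0.001 -0.    -1.   ] F [-0.2 -0.4 -0. ] op 0.0509 q [-0.13  0.27  1.44 -0.    1.43 -0.07]
shift tool cm [ 36.86 -25.88  -0.11]
jaw yaw now -3.5 world turn 20.7 -> tool z turn -20.7
```

```bash
python3 -m inch '[[[3.69,-2.59,0,0,0,0,-0.1],[3.69,-2.59,0,0,0,0,-0.1],[3.69,-2.59,0,0,0,0,-0.1],[3.69,-2.59,0,0,0,0,-0.1],[3.69,-2.59,0,0,0,0,-0.1]]]' >/dev/null
python3 -m inch '[[[3.69,-2.59,0,0,0,0,-0.1],[3.69,-2.59,0,0,0,0,-0.1],[3.69,-2.59,0,0,0,0,-0.1],[3.69,-2.59,0,0,0,0,-0.1],[3.69,-2.59,0,0,0,0,-0.1]]]' >/dev/null
python3 -m inch '[[[0,0,0,0,0,-7,-0.1],[0,0,0,0,0,-7,-0.1],[0,0,0,0,0,-6.7,-0.1],[0,0,0,0,0,0,-0.1],[0,0,0,0,0,0,-0.1]]]'
python3 - <<'E'
from h import *
c=cam("wrist","w6"); cap(c,(.404,.353)); go([.404,.353,.008],17.2)
E
```

```text
t: 20.45
tool_pos: [0.4031, 0.353, 0.1573]
orientation: [-1.868, -2.525, 0.003]
force: [0.5, 0.2, -0.5]
opening: 0.0512
t 20.5 pos [0.4033 0.353  0.1576] x [-0.292  0.956 -0.001] y [ 0.956  0.292 -0.002] z [-0.001 -0.001 -1.   ] F [-0.5  0.   0.1] op 0.0512 q [ 0.62 -0.    1.74  0.    1.41  0.33]
shift tool cm [-1.000e-02  9.000e-02  1.496e+01]
jaw yaw now 17.0 world turn 0.2 -> tool z turn -0.2
```

View pics/w6.png

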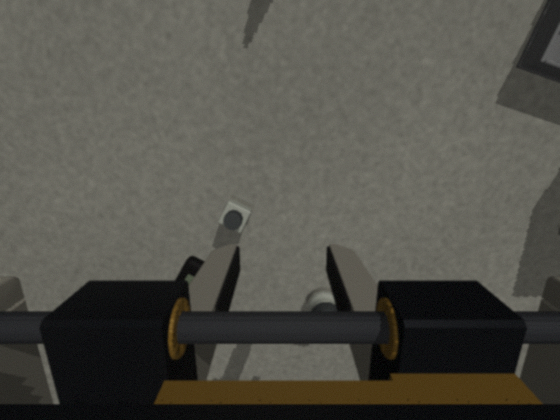

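Bottle b3 was knocked aside. Its cap is now at (233,218), still upright, and the pot is at (322,300). I re-measure it numerically.

```bash
python3 - <<'E'
from h import *
c=load("w6"); i=cv2.imread("pics/w6.png"); g=cv2.GaussianBlur(cv2.cvtColor(i,cv2.COLOR_BGR2GRAY),(3,3),0)
print("cap",ray(c,233,218.5,.046)[:2])
w=g[190:245,205:265]; m=(w>118).astype(np.uint8)
n,l,s,_=cv2.connectedComponentsWithStats(m); k=1+np.argmax(s[1:,4]); p=np.argwhere(l==k)[:,::-1]+[205,190]
print(s[k])
P=np.array([ray(c,u,v,.034)[:2] for u,v in p],np.float32); r=cv2.minAreaRect(P); print(r)
d=w[20:40,18:40]; q=np.argwhere(d<70)[:,::-1]+[223,210]; print(len(q),q.mean(0),ray(c,*q.mean(0),.046))
cv2.imwrite("pics/z6.png",cv2.resize(i[190:250,200:270],None,fx=6,fy=6,interpolation=cv2.INTER_CUBIC))
E
```

```text
cap [0.36189141 0.32721885]
[ 15  11  30  21 185]
((0.36167970299720764, 0.32640331983566284), (0.023679686710238457, 0.02263289876282215), 80.18336486816406)
279 [232.31541219 220.20071685] [0.36169047 0.32537415 0.046     ]
```

View pics/z6.png

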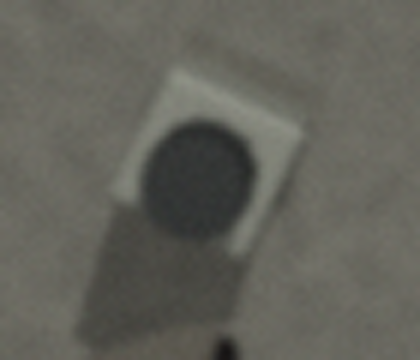

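```bash
python3 -m inch '[[[-1.4,-4.7,0,0,0,0,-0.1],[0,0,0,0,0,8,-0.1],[0,0,0,0,0,8,-0.1],[0,0,0,0,0,8,-0.1],[0,0,0,0,0,2.4,-0.1]]]' >/dev/null
python3 -m inch '[[[0,0,0,0,0,0,-0.1],[0,0,0,0,0,0,-0.1]]]'
python3 - <<'E'
from h import *
c=cam("wrist","w7"); cap(c,(.362,.326),w=24,thr=68); go([.362,.326,.008],-9.5); print(proj(c,[.362,.326,.046]))
E
```

```text
t: 21.2
tool_pos: [0.363, 0.326, 0.1584]
orientation: [-2.392, -2.036, 0.001]
force: [0.3, -0.4, -0.1]
opening: 0.0508
blob [17, 16, 17, 21, 274] world [0.3617 0.3249]
t 21.25 pos [0.363  0.3261 0.1585] x [ 0.16   0.987 -0.   ] y [ 0.987 -0.16  -0.   ] z [-0. -0. -1.] F [ 0.1 -0.1 -0.2] op 0.0511 q [ 0.63 -0.14  1.87  0.    1.41  0.79]
shift tool cm [-0.02 -0.09 15.05]
jaw yaw now -9.2 world turn -0.3 -> tool z turn 0.3
[280.82078079 206.04870658]
```

```bash
python3 -m inch '[[[0,-0.1,4.5,0,0,0,-0.1],[0,0,4.5,0,0,0,-0.1],[0,0,3.7,0,0,0,-0.1],[0,0,2,0,0,0,-0.1],[0,0,0.4,0,0,0,-0.1]]]'
python3 -m inch '[[[0,0,0,0,0,0,-0.1],[0,0,0,0,0,0,0.8],[0,0,0,0,0,0,0.8],[0,0,0,0,0,0,0.8],[0,0,0,0,0,0,0.8]]]' 20
python3 -m inch '[[[0,0,-2,0,0,0,0.8],[0,0,-4.5,0,0,0,0.8],[0,0,-4.5,0,0,0,0.8],[0,0,-4,0,0,-6,0.8],[0,0,0,0,0,0,0.8]]]'
python3 -c "
from h import *
w=np.array([.6397,-.0309])+.041*np.array([.061,.998])
go([*w,0.165],-3.5)"
```

```text
t: 21.75
tool_pos: [0.3597, 0.3246, 0.0044]
orientation: [-2.392, -2.036, 0.009]
force: [-0.0, -0.6, 0.1]
opening: 0.0513
t: 22.25
tool_pos: [0.3627, 0.3269, 0.0087]
orientation: [2.392, 2.036, 0.003]
force: [-1.1, 0.2, 5.2]
opening: 0.0259
t: 22.75
tool_pos: [0.3654, 0.3289, 0.165]
orientation: [2.278, 2.161, 0.018]
force: [0.9, 0.1, 0.5]
opening: 0.0258
t 22.75 pos [0.3654 0.3289 0.165 ] x [0.052 0.999 0.007] y [ 0.999 -0.052  0.009] z [ 0.009  0.007 -1.   ] F [0.9 0.1 0.5] op 0.0258 q [ 0.63 -0.15  1.86  0.    1.41  0.68]
shift tool cm [-30.39  29.32   0.04]
jaw yaw now -3.0 world turn -0.5 -> tool z turn 0.5
```

```bash
python3 -m inch '[[[-3.38,3.26,0,0,0,0.5,0.8],[-3.38,3.26,0,0,0,0,0.8],[-3.38,3.26,0,0,0,0,0.8],[-3.38,3.26,0,0,0,0,0.8],[-3.38,3.26,0,0,0,0,0.8]]]' >/dev/null
python3 -m inch '[[[-3.38,3.26,0,0,0,0,0.8],[-3.38,3.26,0,0,0,0,0.8],[-3.38,3.26,0,0,0,0,0.8],[-3.38,3.26,0,0,0,0,0.8],[0,0,0,0,0,0,0.8]]]' >/dev/null
python3 -m inch '[[[0,0,0,0,0,0,0.8],[0,0,0,0,0,0,0.8]]]'
python3 - <<'E'
from h import *
w=np.array([.6397,-.0309])+.041*np.array([.061,.998])
c=cam("wrist","w8"); go([*w,0.039],-3.5)
E
```

```text
t: 23.95
tool_pos: [0.6347, 0.005, 0.1571]
orientation: [-2.291, -2.148, 0.001]
force: [0.4, 0.6, -1.0]
opening: 0.0258
t 24.0 pos [0.6348 0.0053 0.1574] x [0.063 0.998 0.   ] y [ 0.998 -0.063 -0.001] z [-0.001  0.    -1.   ] F [-0.1 -0.5 -0.4] op 0.026 q [-0.07  0.26  1.46  0.    1.43 -0.01]
shift tool cm [ 0.52  0.72 11.84]
jaw yaw now -3.6 world turn 0.1 -> tool z turn -0.1
```

View pics/w8.png

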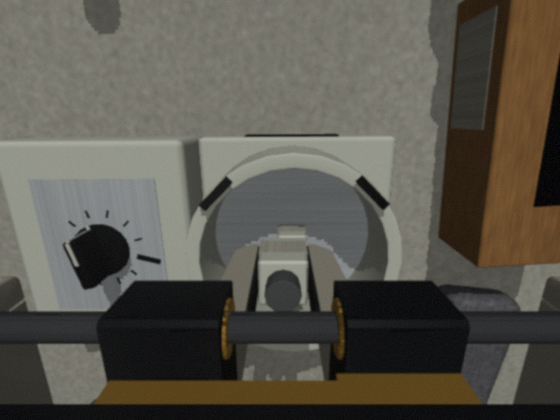

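The third bottle is held upright and the target side of the well is clear. I lower it.

```bash
python3 -m inch '[[[0.5,0.6,3.5,0,0,0,0.8],[0,0,3.5,0,0,0,0.8],[0,0,3,0,0,0,0.8],[0,0,1.4,0,0,0,0.8],[0,0,0.4,0,0,0,0.8]]]'
python3 -m inch '[[[0,0,0,0,0,0,0.8],[0,0,0.1,0,0,0,0.8],[0,0,0,0,0,0,0.8]]]'
python3 -c "
from h import *
go([.6422,.01,.039])"
```

```text
t: 24.5
tool_pos: [0.6403, 0.01, 0.0386]
orientation: [-2.289, -2.149, 0.003]
force: [-0.0, 0.3, 0.1]
opening: 0.0261
t: 24.8
tool_pos: [0.6429, 0.0088, 0.0402]
orientation: [2.29, 2.148, 0.003]
force: [0.1, -0.1, -1.2]
opening: 0.0256
t 24.8 pos [0.6429 0.0088 0.0402] x [ 0.064  0.998 -0.   ] y [ 0.998 -0.064  0.002] z [ 0.002 -0.    -1.   ] F [ 0.1 -0.1 -1.2] op 0.0256 q [-0.07  0.39  1.53 -0.    1.23 -0.  ]
shift tool cm [ 0.12 -0.07  0.12]
```

```bash
python3 -m inch '[[[0,0,0.1,0,0,0,0.8],[0,0,0,0,0,0,0.3],[0,0,0,0,0,0,0.1],[0,0,0,0,0,0,0.1],[0,0,-1.5,0,0,0,0.1]]]'
python3 -m inch '[[[0,0,-4,0,0,0,0.1],[0,0,-4,0,0,0,0.1],[-2,0,-4,0,0,0,0.0],[-2,0,-4,0,0,0,-0.3],[-2,0,-4,0,0,0,-0.4]]]' >/dev/null
python3 -m inch '[[[0,0,0,0,0,0,-0.4],[0,0,0,0,0,0,-0.4],[0,0,0,0,0,0,-0.4]]]'
python3 - <<'E'
from h import *
c=cam("wrist","w9"); st()
S=[[0.7032, 0.0253], [0.6955, -0.0945], [0.5836, 0.033], [0.5763, -0.0874]]
for p in S: print(proj(c,p+[.1]).round()); cap(c,p,z=.1,w=22,thr=50)
E
```

```text
t: 25.3
tool_pos: [0.6398, 0.0088, 0.0505]
orientation: [-2.29, -2.146, 0.005]
force: [-0.7, -1.1, -0.8]
opening: 0.0415
t: 26.1
tool_pos: [0.6373, -0.0507, 0.2517]
orientation: [-2.291, -2.148, 0.001]
force: [0.2, 0.6, 0.4]
opening: 0.0649
t 26.15 pos [ 0.6371 -0.0504  0.2509] x [0.064 0.998 0.   ] y [ 0.998 -0.064 -0.003] z [-0.003  0.001 -1.   ] F [ 0.4 -0.1  0.6] op 0.0655 q [-0.16  0.23  1.32  0.    1.6  -0.1 ]
[343. 117.]
blob [12, 10, 23, 25, 197] world [0.7041 0.0253]
[337. 231.]
blob [14, 10, 21, 21, 173] world [ 0.6973 -0.0923]
[223. 118.]
blob [14, 11, 23, 25, 194] world [0.5862 0.032 ]
[229. 232.]
blob [13, 11, 23, 21, 176] world [ 0.5795 -0.0855]
```

View pics/w9.png

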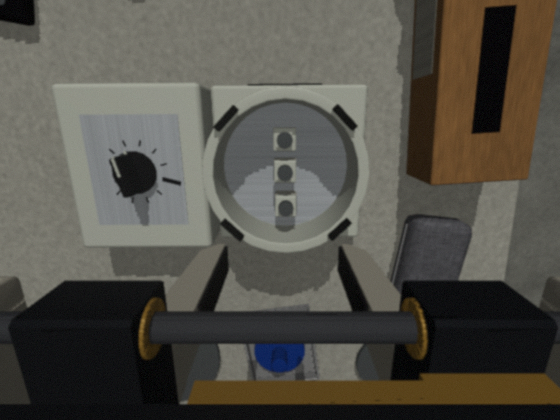

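All three bottles stand upright in the well, with caps at (285,140), (285,172) and (286,207). The pack is in the tray. I use the caps' known release positions to check the hand-eye bias, then set out for the lid.

```bash
python3 - <<'E'
from h import *
c=load("w9"); c["image"]=cv2.imread("pics/w9.png")
for p in [(.6388,-.0729),(.6406,-.0306),(.6429,.0088)]: print(p); cap(c,p,z=.076,w=12,thr=80)
go([.428,-.3245,.16])
E
```

```text
(0.6388, -0.0729)
blob [7, 4, 14, 16, 180] world [ 0.6396 -0.0717]
(0.6406, -0.0306)
blob [7, 4, 14, 17, 181] world [ 0.6412 -0.0303]
(0.6429, 0.0088)
blob [7, 7, 14, 17, 188] world [0.6432 0.0057]
t 26.15 pos [ 0.6371 -0.0504  0.2509] x [0.064 0.998 0.   ] y [ 0.998 -0.064 -0.003] z [-0.003  0.001 -1.   ] F [ 0.4 -0.1  0.6] op 0.0655 q [-0.16  0.23  1.32  0.    1.6  -0.1 ]
shift tool cm [-28.69 -19.09   9.14]
```

```bash
python3 -m inch '[[[-3.59,-2.36,0,0,0,0,-0.5],[-3.59,-2.36,0,0,0,0,-0.5],[-3.59,-2.36,0.5,0,0,0,-0.5],[-3.59,-2.36,1,0,0,0,-0.5],[-3.59,-2.36,2,0,0,0,-0.5]]]' >/dev/null
python3 -m inch '[[[-3.59,-2.36,2,0,0,0,-0.5],[-3.59,-2.36,2,0,0,0,-0.5],[-3.59,-2.36,1.6,0,0,0,-0.5],[0,0,0,0,0,0,-0.5],[0,0,0,0,0,0,-0.5]]]'
python3 - <<'E'
from h import *
c=cam("wrist","w10"); go([.428,-.3235,.018])
g=cv2.GaussianBlur(cv2.cvtColor(c["image"],cv2.COLOR_BGR2GRAY),(5,5),0)
print(proj(c,[.428,-.3235,.014]), g[20:240:20,100:460:20])
E
```

```text
t: 27.15
tool_pos: [0.4298, -0.3248, 0.1597]
orientation: [-2.291, -2.144, -0.0]
force: [1.0, 0.2, 0.4]
opening: 0.0697
t 27.2 pos [ 0.4309 -0.3246  0.1607] x [0.065 0.998 0.002] y [ 0.998 -0.065 -0.001] z [-0.001  0.002 -1.   ] F [ 0.4  0.2 -0.6] op 0.0697 q [-0.74  0.    1.73  0.    1.41 -0.68]
shift tool cm [ 0.07 -0.28 14.27]
[280.46531423 196.45097478] [[126 123 125 128 121 126  86  87  88  84  84  84  85  84  84  86  81  82]
 [122 125 119 122 122 121  86  84  84  88  87  84  89  84  84  87  85  82]
 [129 125 125 124 120 127 118 123 125 120 125 124 120 126 118 123  82  82]
 [124 129 125 124 123 127 124 121 123 123 123 122 124 120 123 118  80  80]
 [122 125 120 123 119 117 121 121 117 127 124 123 125 122 120 122 119 117]
 [122 124 117 122 125 120 122  65  65  65  65  67 125 123 124 123 113 111]
 [120 126 122 124 118 123  64  64  64  63  64  63  64 123 123  88  70  74]
 [123 123 124 124 124  67  63  62  62  62  62  62  62 104 118  85 103  37]
 [121 125 124 119 127  63  62  61  62  61  61  61  61  61 119  99  40  36]
 [115 118 122 125 118  63  61  60  60  61  60  61  60  60 118 101  63  36]
 [124 120 120 121 122  63  61  60  60  46  61  61  61  77 124 112  95  68]]
```

```bash
python3 -m inch '[[[0.1,-0.3,4,0,0,0,-0.5],[0,0,4,0,0,0,-0.5],[0,0,3,0,0,0,-0.5],[0,0,1.6,0,0,0,-0.5],[0,0,0.8,0,0,0,-0.5]]]'
python3 -m inch '[[[0,0,0.4,0,0,0,-0.5],[0,0,0.4,0,0,0,-0.5],[0,0,0,0,0,0,0.8],[0,0,0,0,0,0,0.8],[0,0,0,0,0,0,0.8]]]' 10
python3 -m inch '[[[0,0,0,0,0,0,0.8],[0,0,0,0,0,0,0.8]]]'
python3 -m inch '[[[0,0,0,0,0,0,0.0],[0,0,0,0,0,0,-0.1],[0,0,0,0,0,8.5,-0.1],[0,0,0,0,0,8.5,-0.1],[0,0,0,0,0,8.5,-0.1]]]'
```

```text
t: 27.7
tool_pos: [0.4283, -0.322, 0.0258]
orientation: [-2.287, -2.149, -0.0]
force: [-0.6, -0.3, 0.5]
opening: 0.0696
t: 28.2
tool_pos: [0.4286, -0.3248, 0.0205]
orientation: [2.291, 2.148, 0.0]
force: [-0.0, -0.3, -0.5]
opening: 0.0503
t: 28.4
tool_pos: [0.4282, -0.3246, 0.0199]
orientation: [2.292, 2.148, 0.0]
force: [-0.2, -0.2, -0.2]
opening: 0.0342
t: 28.9
tool_pos: [0.4281, -0.3243, 0.0196]
orientation: [-2.714, -1.581, 0.0]
force: [1.0, 0.6, -0.0]
opening: 0.0511
```

```bash
python3 -m inch '[[[0,0,0,0,0,8.5,-0.1],[0,0,0,0,0,8.5,-0.1],[0,0,0,0,0,8.5,-0.1],[0,0,0,0,0,8.5,-0.1],[0,0,0,0,0,8.5,-0.1]]]' >/dev/null
python3 -m inch '[[[0,0,0,0,0,8.5,-0.1],[0,0,0,0,0,8.5,-0.1],[0,0,0,0,0,5,-0.1],[0,0,0,0,0,0,0.8],[0,0,0,0,0,0,0.8]]]' 20 >/dev/null
python3 -m inch '[[[0,0,0,0,0,0,0.8],[0,0,0,0,0,0,0.8],[0,0,0,0,0,0,0.8],[0,0,0,0,0,0,0.8]]]'
python3 -m inch '[[[0,0,0,0,0,0,0.2],[0,0,0,0,0,0,0.1],[0,0,0,0,0,0,0.1],[0,0,0,0,0,-8.5,0.1],[0,0,0,0,0,-8.5,0.1]]]'
python3 -m inch '[[[0,0,0,0,0,-8.5,0.1],[0,0,0,0,0,-8.5,0.1],[0,0,0,0,0,-8.5,0.1],[0,0,0,0,0,-8.5,0.1],[0,0,0,0,0,-8.5,0.1]]]' >/dev/null
python3 -m inch '[[[0,0,0,0,0,-8.5,0.1],[0,0,0,0,0,-8.5,0.1],[0,0,0,0,0,-8.5,0.1],[0,0,0,0,0,-5,0.1],[0,0,0,0,0,0,0.8]]]' 40
python3 -m inch '[[[0,0,0,0,0,0,0.8],[0,0,0,0,0,0,0.8],[0,0,0,0,0,0,0.8],[0,0,0,0,0,0,0.8]]]'
```

```text
t: 30.3
tool_pos: [0.4281, -0.3244, 0.0196]
orientation: [3.14, -0.101, 0.0]
force: [-0.7, -0.9, -0.1]
opening: 0.0274
t: 30.8
tool_pos: [0.4281, -0.3243, 0.0197]
orientation: [3.119, 0.373, -0.0]
force: [0.4, 0.1, -0.7]
opening: 0.0419
t: 31.8
tool_pos: [0.4281, -0.3244, 0.0196]
orientation: [-2.29, -2.15, 0.0]
force: [0.2, 0.5, 0.0]
opening: 0.0375
t: 32.2
tool_pos: [0.428, -0.3244, 0.0196]
orientation: [-2.293, -2.148, 0.0]
force: [-0.7, 0.4, -0.2]
opening: 0.0272
```

```bash
python3 -m inch '[[[0,0,-1,0,0,0,0.8],[0,0,-3,0,0,0,0.8],[0,0,-4,0,0,0,0.8],[0,0,-4,0,0,0,0.8],[0,0,-4,0,0,0,0.8]]]'
python3 -m inch '[[[0,0,-1,0,0,0,0.8],[1.84,1.23,0,0,0,0,0.8],[3.84,2.43,0,0,0,0,0.8],[3.84,2.43,0,0,0,0,0.8],[3.84,2.43,0,0,0,0,0.8]]]'
python3 -m inch '[[[3.84,2.43,0,0,0,0,0.8],[3.84,2.43,0,0,0,0,0.8],[3.84,2.43,0,0,0,0,0.8],[3.84,2.43,0,0,0,0,0.8],[2,1.2,0,0,0,0,0.8]]]'
python3 -m inch '[[[0,0,0,0,0,0,0.8],[0,0,0,0,0,0,0.8],[0,0,0,0,0,0,0.8]]]'
python3 - <<'E'
from h import *
c=cam("wrist","w11"); go([.6412,-.0300,.12])
E
```

```text
t: 32.7
tool_pos: [0.4279, -0.3241, 0.1818]
orientation: [2.292, 2.148, 0.0]
force: [1.2, -0.9, -1.9]
opening: 0.0274
t: 33.2
tool_pos: [0.522, -0.1951, 0.189]
orientation: [-2.293, -2.147, 0.0]
force: [0.7, 0.5, -1.2]
opening: 0.0272
t: 33.7
tool_pos: [0.6428, -0.0268, 0.1885]
orientation: [-2.288, -2.15, -0.0]
force: [-0.2, -1.1, -1.3]
opening: 0.0271
t: 34.0
tool_pos: [0.6411, -0.0313, 0.1891]
orientation: [-2.292, -2.147, 0.002]
force: [-0.9, -0.6, -0.5]
opening: 0.0275
t 34.05 pos [ 0.6412 -0.0315  0.1893] x [ 0.066  0.998 -0.   ] y [ 0.998 -0.066 -0.001] z [-0.001 -0.    -1.   ] F [ 1.2  0.2 -2.1] op 0.0274 q [-0.13  0.26  1.4  -0.    1.49 -0.06]
shift tool cm [ 0.16 -0.01  6.93]
```

```bash
python3 -m inch '[[[0.15,0,2.5,0,0,0,0.8],[0,0,2.5,0,0,0,0.8],[0,0,1,0,0,0,0.8],[0,0,0,0,0,0,0.8],[0,0,0,0,0,0,0.8]]]'
python3 -m inch '[[[0,0,0,0,0,0,0.8],[0,0,0,0,0,0,0.8],[0,0,0,0,0,0,0.8]]]'
python3 -c "
from h import *
go([.6412,-.0300,.1136])"
```

```text
t: 34.55
tool_pos: [0.6422, -0.0294, 0.1306]
orientation: [2.292, 2.147, 0.001]
force: [0.3, -0.2, -0.6]
opening: 0.0274
t: 34.85
tool_pos: [0.6426, -0.0289, 0.1308]
orientation: [2.291, 2.148, 0.002]
force: [-0.5, -0.4, -1.6]
opening: 0.0274
t 34.85 pos [ 0.6426 -0.0289  0.1308] x [ 0.064  0.998 -0.   ] y [ 0.998 -0.064  0.002] z [ 0.002 -0.    -1.   ] F [-0.5 -0.4 -1.6] op 0.0274 q [-0.12  0.3   1.46 -0.    1.38 -0.06]
shift tool cm [-0.12 -0.14  1.72]
```

```bash
python3 -m inch '[[[-0.1,-0.1,0.5,0,0,0,0.8],[0,0,0.4,0,0,0,0.8],[0,0,0.3,0,0,0,0.8],[0,0,0,0,0,0,0.8],[0,0,0,0,0,0,0.8]]]'
python3 -m inch '[[[0,0,0.2,0,0,0,0.8],[0,0,0.2,0,0,0,0.8],[0,0,0,0,0,0,0.8]]]'
python3 -m inch '[[[0,0,0.1,0,0,0,0.8],[0,0,0,0,0,0,0.8],[0,0,0,0,0,0,0.8]]]'
python3 -c "
from h import *
go([.6412,-.0300,.1136])"
```

```text
t: 35.35
tool_pos: [0.6408, -0.0297, 0.1173]
orientation: [-2.292, -2.148, 0.0]
force: [-0.1, -0.2, -1.4]
opening: 0.0273
t: 35.65
tool_pos: [0.641, -0.0298, 0.1136]
orientation: [2.292, 2.149, 0.0]
force: [-0.7, -1.3, -1.4]
opening: 0.0277
t: 35.95
tool_pos: [0.641, -0.0298, 0.1135]
orientation: [2.292, 2.148, 0.0]
force: [-3.9, 0.3, 5.1]
opening: 0.0272
t 35.95 pos [ 0.641  -0.0298  0.1135] x [ 0.064  0.998 -0.   ] y [ 0.998 -0.064  0.   ] z [ 0. -0. -1.] F [-3.9  0.3  5.1] op 0.0272 q [-0.13  0.31  1.48 -0.    1.35 -0.06]
shift tool cm [-0.02  0.02 -0.01]
```

The lid sits on the seals at exactly the loose height predicted, TCP 0.1135. I press it down in small steps while still holding the knob, so that it stays level.

```bash
python3 -m inch '[[[0,0,0.1,0,0,0,0.8],[0,0,0.1,0,0,0,0.8],[0,0,0,0,0,0,0.8]]]'
python3 -m inch '[[[0,0,0.1,0,0,0,0.8],[0,0,0.1,0,0,0,0.8],[0,0,0,0,0,0,0.8]]]'
python3 -m inch '[[[0,0,0.1,0,0,0,0.8],[0,0,0.1,0,0,0,0.8],[0,0,0,0,0,0,0.8]]]'
```

```text
t: 36.25
tool_pos: [0.6411, -0.0298, 0.112]
orientation: [2.292, 2.148, 0.001]
force: [-5.4, 1.4, 8.5]
opening: 0.0272
t: 36.55
tool_pos: [0.6411, -0.0298, 0.11]
orientation: [2.291, 2.148, 0.0]
force: [-4.8, 1.1, 9.2]
opening: 0.0272
t: 36.85
tool_pos: [0.6411, -0.0298, 0.108]
orientation: [2.291, 2.148, 0.001]
force: [-4.2, 0.5, 8.1]
opening: 0.027
```

```bash
python3 -m inch '[[[0,0,0.1,0,0,0,0.8],[0,0,0.1,0,0,0,0.8],[0,0,0,0,0,0,0.8]]]'
python3 -m inch '[[[0,0,0.1,0,0,0,0.8],[0,0,0,0,0,0,0.8]]]'
python3 -m inch '[[[0,0,0.1,0,0,0,0.8],[0,0,0,0,0,0,0.8]]]'
```

```text
t: 37.15
tool_pos: [0.6411, -0.0298, 0.106]
orientation: [2.292, 2.148, 0.0]
force: [-5.3, 0.7, 8.4]
opening: 0.0276
t: 37.35
tool_pos: [0.6411, -0.0298, 0.1056]
orientation: [2.291, 2.148, 0.001]
force: [-7.8, 1.0, 12.3]
opening: 0.0273
t: 37.55
tool_pos: [0.6411, -0.0298, 0.1056]
orientation: [2.291, 2.148, 0.001]
force: [-10.8, 0.7, 19.0]
opening: 0.0271
```

It stops hard exactly 8 mm lower, at 0.1056. I release, then press the middle of the knob with shut fingers as a check.

```bash
python3 -m inch '[[[0,0,-0.3,0,0,0,0.8],[0,0,0,0,0,0,0.2],[0,0,0,0,0,0,0.0],[0,0,0,0,0,0,0.0],[0,0,-1,0,0,0,0.0]]]'
python3 -m inch '[[[0,0,-2,0,0,0,0.0],[0,0,-2.5,0,0,0,0.5],[0,0,0,0,0,0,1],[0,0,0,0,0,0,1],[0,0,0,0,0,0,1]]]' 10
python3 -m inch '[[[0,0,0,0,0,0,1],[0,0,0,0,0,0,1],[0,0,0,0,0,0,1]]]'
python3 -c "
from h import *
cam('wrist','w12'); go([.6412,-.0300,.130])"
```

```text
t: 38.05
tool_pos: [0.6395, -0.0296, 0.1138]
orientation: [-2.29, -2.147, 0.004]
force: [0.0, 0.1, -1.1]
opening: 0.0466
t: 38.55
tool_pos: [0.6404, -0.0297, 0.1597]
orientation: [-2.291, -2.148, 0.001]
force: [-0.6, 0.1, -0.4]
opening: 0.0192
t: 38.85
tool_pos: [0.6406, -0.0297, 0.1599]
orientation: [-2.291, -2.148, 0.001]
force: [1.1, -0.3, 0.5]
opening: 0.0006
t 38.9 pos [ 0.6407 -0.0297  0.1601] x [0.064 0.998 0.   ] y [ 0.998 -0.064 -0.001] z [-0.001  0.    -1.   ] F [-0.7  0.4 -0.4] op -0.0002 q [-0.13  0.27  1.43 -0.    1.44 -0.06]
shift tool cm [-0.02  0.06  3.01]
```

View pics/w12.png

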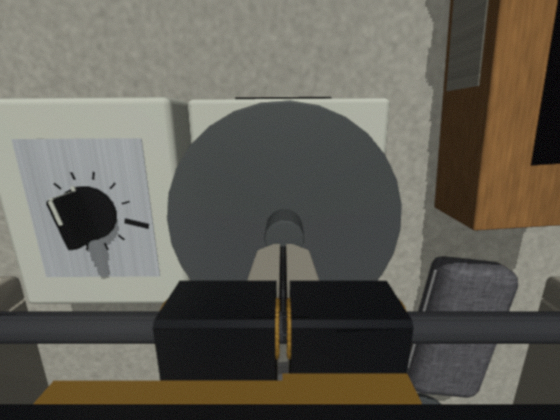

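The lid looks centred and level at (285,205). Next I press the knob's middle.

```bash
python3 -m inch '[[[0,0.05,1.5,0,0,0,1],[0,0,0.8,0,0,0,1],[0,0,0.4,0,0,0,1],[0,0,0,0,0,0,1],[0,0,0,0,0,0,1]]]'
python3 -m inch '[[[0,0,0.2,0,0,0,1],[0,0,0.1,0,0,0,1],[0,0,0,0,0,0,1]]]'
python3 -m inch '[[[0,0,0.1,0,0,0,1],[0,0,0.1,0,0,0,1],[0,0,0,0,0,0,1]]]'
```

```text
t: 39.4
tool_pos: [0.6413, -0.0298, 0.1335]
orientation: [-2.292, -2.148, 0.0]
force: [0.4, 0.2, 0.5]
opening: 0.0005
t: 39.7
tool_pos: [0.6415, -0.0298, 0.1307]
orientation: [2.292, 2.149, 0.0]
force: [-0.2, 0.3, -0.4]
opening: 0.0005
t: 40.0
tool_pos: [0.6416, -0.0298, 0.1303]
orientation: [2.291, 2.148, 0.001]
force: [-4.9, 0.3, 9.0]
opening: 0.0005
```

```bash
python3 -m inch '[[[0,0,0.1,0,0,0,1],[0,0,0,0,0,0,1]]]'
python3 -m inch '[[[0,0,0.1,0,0,0,1],[0,0,0,0,0,0,1]]]'
python3 -m inch '[[[0,0,-1,0,0,0,1],[0,0,-4,0,0,0,0.5],[0,0,-4,0,0,0,0.2],[0,0,-3,0,0,0,0.1],[0,0,0,0,0,0,0.1]]]'
python3 -m inch '[[[0,0,0,0,0,0,0.1],[0,0,0,0,0,0,0.1]]]'
python3 - <<'E'
from h import *
w=np.array([.6415,-.0300]); ex=np.array([.998,-.063]); print(w-.175*ex)
go([*(w-.175*ex),.2])
E
```

```text
t: 40.2
tool_pos: [0.6416, -0.0298, 0.1303]
orientation: [2.291, 2.148, 0.001]
force: [-9.0, 0.2, 14.7]
opening: 0.0008
t: 40.4
tool_pos: [0.6417, -0.0298, 0.1303]
orientation: [2.291, 2.148, 0.001]
force: [-11.6, 0.8, 20.8]
opening: 0.001
t: 40.9
tool_pos: [0.6443, -0.0301, 0.2537]
orientation: [2.286, 2.143, 0.01]
force: [0.3, -0.4, 0.2]
opening: 0.0278
t: 41.1
tool_pos: [0.6408, -0.0297, 0.245]
orientation: [-2.291, -2.147, 0.002]
force: [-0.3, -0.0, -1.0]
opening: 0.0406
[ 0.46685  -0.018975]
t 41.1 pos [ 0.6408 -0.0297  0.245 ] x [0.064 0.998 0.   ] y [ 0.998 -0.064 -0.002] z [-0.002  0.    -1.   ] F [-0.3 -0.  -1. ] op 0.0406 q [-0.13  0.24  1.32  0.    1.59 -0.06]
shift tool cm [ -0.05 -17.41   4.54]
```

The knob top is firm at 0.1303 under 21 N, so the lid is home. I go to the dial and measure the bar angle.

```bash
python3 -m inch '[[[0,-3.5,0,0,0,0,0],[0,-4.5,0,0,0,0,0],[0,-4.5,1.5,0,0,0,0],[0,-3.5,1.5,0,0,0,0],[0,-1.4,1.5,0,0,0,0]]]' >/dev/null
python3 -m inch '[[[0,0,0,0,0,0,0],[0,0,0,0,0,0,0],[0,0,0,0,0,0,0]]]'
python3 - <<'E'
from h import *
c=cam("wrist","w13"); st()
u,v=proj(c,[.467,-.019,.075]).astype(int); print(u,v)
a=max(v-70,0); b=max(u-80,0); print("crop origin",b,a)
cv2.imwrite("pics/z13.png",cv2.resize(c["image"][a:a+120,b:b+160],None,fx=5,fy=5,interpolation=cv2.INTER_CUBIC))
E
```

```text
t: 41.9
tool_pos: [0.4687, -0.0187, 0.2021]
orientation: [2.292, 2.148, 0.001]
force: [1.2, -0.1, 0.0]
opening: 0.0469
t 41.95 pos [ 0.4689 -0.0187  0.2023] x [ 0.065  0.998 -0.   ] y [ 0.998 -0.065  0.001] z [ 0.001 -0.    -1.   ] F [0.2 0.3 0.4] op 0.0467 q [-0.15 -0.22  1.86  0.    1.5  -0.08]
280 202
crop origin 200 132
```

View pics/z13.png

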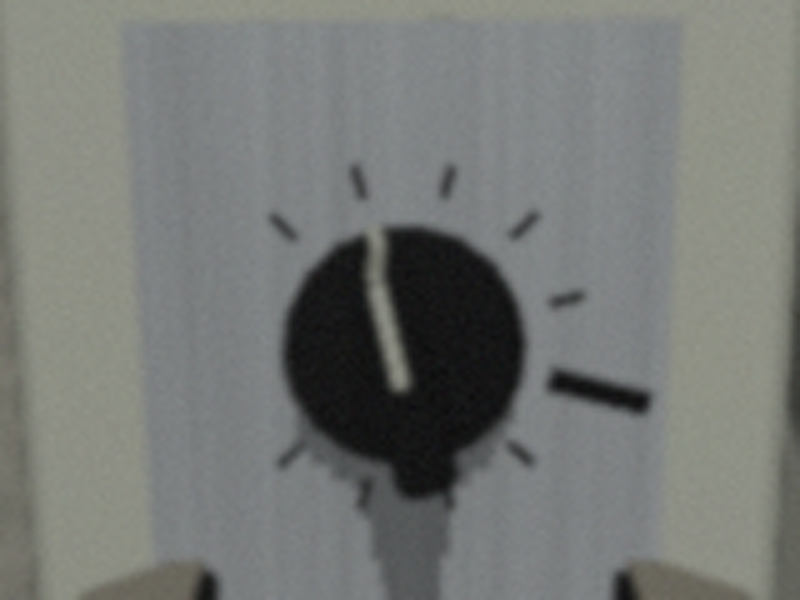

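The zoom shows the white pointer line from (403,388) to (373,280), close to the second tick. The long mark runs from (555,380) to (648,403). That makes about 120° clockwise still to go.

```bash
python3 - <<'E'
from h import *
c=load("w13"); Z=lambda u,v,z: ray(c,200+u/5,132+v/5,z)[:2]
d=Z(405,343,.069); a=Z(373,280,.098)-Z(403,388,.098); m=Z(648,403,.06)-Z(555,380,.06); tip=Z(373,280,.098); mk=Z(601,391.5,.06)
ang=lambda v:np.degrees(np.arctan2(v[1],v[0])).round(1)
print("dial",d,"start/end of line",Z(403,388,.098),tip,"bar ang",ang(a),ang(tip-d),"mark ang",ang(m),ang(mk-d),np.linalg.norm(mk-d),np.linalg.norm(tip-d))
go([*d,.074],ang(a)-90)
E
```

```text
dial [ 0.46791299 -0.01900182] start/end of line [ 0.46762513 -0.01988718] [0.46358891 0.000679  ] bar ang 101.1 102.4 mark ang -18.1 -21.1 0.04300877240322011 0.02015024786018059
t 41.95 pos [ 0.4689 -0.0187  0.2023] x [ 0.065  0.998 -0.   ] y [ 0.998 -0.065  0.001] z [ 0.001 -0.    -1.   ] F [0.2 0.3 0.4] op 0.0467 q [-0.15 -0.22  1.86  0.    1.5  -0.08]
shift tool cm [-0.03 -0.1  12.83]
jaw yaw now -3.7 world turn 14.8 -> tool z turn -14.8
```

```bash
python3 -m inch '[[[0,-0.1,3,0,0,-7.4,0],[0,0,3,0,0,-7.4,0],[0,0,3,0,0,0,0],[0,0,1.5,0,0,0,0],[0,0,1,0,0,0,0]]]'
python3 -m inch '[[[0,0,0,0,0,0,0],[0,0,0.7,0,0,0,0],[0,0,0.6,0,0,0,0],[0,0,0,0,0,0,0],[0,0,0,0,0,0,0]]]'
python3 -c "
from h import *
go([.4677,-.019,.074],11.4)"
```

```text
t: 42.45
tool_pos: [0.4668, -0.0185, 0.0854]
orientation: [-1.995, -2.425, 0.001]
force: [0.2, -0.2, 0.5]
opening: 0.0466
t: 42.95
tool_pos: [0.467, -0.0185, 0.0739]
orientation: [1.996, 2.426, 0.0]
force: [-0.3, -0.4, -0.1]
opening: 0.0466
t 42.95 pos [ 0.467  -0.0185  0.0739] x [-0.193  0.981 -0.   ] y [0.981 0.193 0.   ] z [ 0. -0. -1.] F [-0.3 -0.4 -0.1] op 0.0466 q [-0.15 -0.11  2.    0.    1.25 -0.34]
shift tool cm [-0.06  0.06 -0.01]
jaw yaw now 11.1 world turn 0.3 -> tool z turn -0.3
```

Well positioned. I grip and turn 119.5° clockwise, which is +z about the tool since the tool points down.

```bash
python3 -m inch '[[[0,0,0,0,0,0,0.9],[0,0,0,0,0,0,0.9],[0,0,0,0,0,0,0.9],[0,0,0,0,0,0,0.9],[0,0,0,0,0,0,0.9]]]' 25
python3 -m inch '[[[0,0,0,0,0,5,0.9],[0,0,0,0,0,8,0.9],[0,0,0,0,0,8,0.9],[0,0,0,0,0,8,0.9],[0,0,0,0,0,8,0.9]]]'
python3 -m inch '[[[0,0,0,0,0,8,0.9],[0,0,0,0,0,8,0.9],[0,0,0,0,0,8,0.9],[0,0,0,0,0,8,0.9],[0,0,0,0,0,8,0.9]]]'
python3 -m inch '[[[0,0,0,0,0,8,0.9],[0,0,0,0,0,8,0.9],[0,0,0,0,0,8,0.9],[0,0,0,0,0,8,0.9],[0,0,0,0,0,8,0.9]]]'
python3 -m inch '[[[0,0,0,0,0,2.5,0.9],[0,0,0,0,0,0,0.9],[0,0,0,0,0,0,0.9]]]'
python3 -c "
from h import *
go([.4677,-.019,.074],-108.2)"
```

```text
t: 43.45
tool_pos: [0.4663, -0.0187, 0.0736]
orientation: [-1.996, -2.425, 0.001]
force: [-6.8, -2.0, 14.9]
opening: 0.0116
t: 43.95
tool_pos: [0.4671, -0.0188, 0.0737]
orientation: [2.667, 1.659, 0.001]
force: [1.6, -1.0, -1.0]
opening: 0.0119
t: 44.45
tool_pos: [0.4677, -0.0195, 0.0738]
orientation: [3.072, 0.647, 0.003]
force: [5.2, -5.8, -5.0]
opening: 0.0119
t: 44.95
tool_pos: [0.4677, -0.0203, 0.0738]
orientation: [3.107, -0.443, 0.004]
force: [3.5, -9.8, -5.4]
opening: 0.0121
t: 45.25
tool_pos: [0.4677, -0.0204, 0.0738]
orientation: [3.098, -0.503, 0.004]
force: [5.1, -9.8, -5.3]
opening: 0.0119
t 45.25 pos [ 0.4677 -0.0204  0.0738] x [ 0.949 -0.316  0.003] y [-0.316 -0.949  0.002] z [ 0.002 -0.003 -1.   ] F [ 5.1 -9.8 -5.3] op 0.0119 q [-0.15 -0.11  2.   -0.    1.25  1.74]
shift tool cm [-0.05 -0.13 -0.02]
jaw yaw now -108.4 world turn 0.2 -> tool z turn -0.2
```

```bash
python3 -m inch '[[[0,0,0,0,0,0,0.5],[0,0,0,0,0,0,0.3],[0,0,0,0,0,0,0.2],[0,0,-1.5,0,0,0,0.2],[0,0,-3.5,0,0,0,0.2]]]'
python3 -m inch '[[[0,0,-4,0,0,0,0.2],[0,0,-4,0,0,0,0.2],[-1,0,-4,0,0,0,0.2],[0,0,0,0,0,0,0.2],[0,0,0,0,0,0,0.2]]]'
python3 - <<'E'
from h import *
c=cam("wrist","w14"); st(); d=cam("top","top3"); s=cam("scene","scene3")
u,v=proj(c,[.4678,-.019,.075]).astype(int); a=max(v-45,0); b=max(u-55,0); print("crop",b,a,"x4")
A=cv2.resize(c["image"][a:a+90,b:b+110],(440,360),interpolation=cv2.INTER_CUBIC)
B=d["image"][90:300,110:470]
B=cv2.resize(B,(360,210)); S=cv2.resize(s["image"][100:360,40:480],(406,240))
im=np.zeros((600,800,3),np.uint8); im[:360,:440]=A; im[:210,440:]=B; im[360:,:406]=S
cv2.imwrite("pics/fin.png",im)
E
```

```text
t: 45.75
tool_pos: [0.464, -0.0179, 0.1209]
orientation: [-3.101, 0.502, 0.011]
force: [0.9, -0.3, 0.3]
opening: 0.0372
t: 46.25
tool_pos: [0.458, -0.0152, 0.2448]
orientation: [-3.101, 0.502, -0.004]
force: [-0.4, -0.4, 0.0]
opening: 0.037
t 46.3 pos [ 0.4572 -0.0152  0.2432] x [ 0.949 -0.315 -0.   ] y [-0.315 -0.949 -0.   ] z [-0.  0. -1.] F [ 0.9 -0.4 -1.1] op 0.0367 q [-0.15 -0.27  1.83  0.    1.59  1.75]
crop 228 139 x4
```

View pics/fin.png

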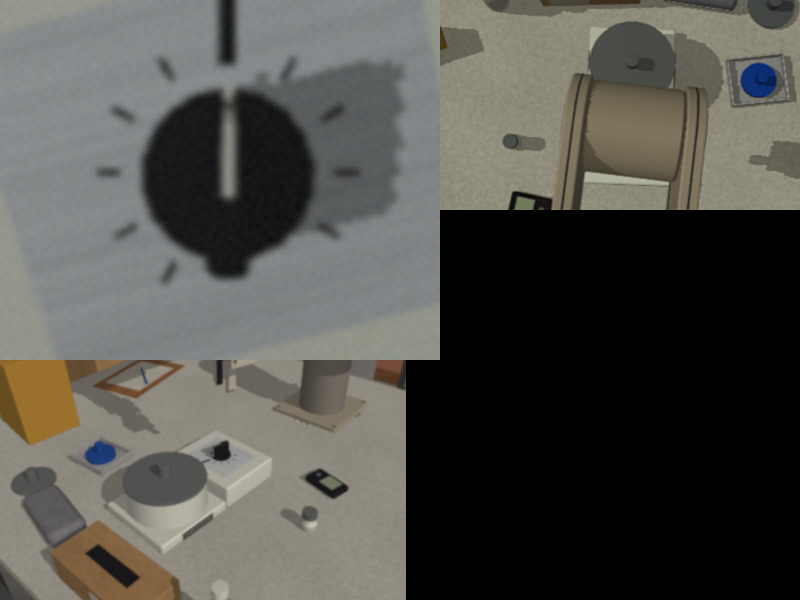

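The final picture shows the pointer line at x ≈ 229–230, vertical and in line with the mark at x ≈ 227, about 1° off at most. The lid is level all round and the pack lies in the tray. The pot hasn't moved and no bottle is left outside. I hand in.

```bash
python3 -c "
from plant import robot
print(robot.close_job())"
```

```text
the job is handed in; nothing more can be done
None
```

The job is done and handed in at about 46 s of robot time. No final check failed or disagreed, but handing in reports no verdict.

- **Cold pack:** it lies flat in the steel tray, seen in the last top and scene views.
- **Bottles:** there were three, and all stand upright in the well, seen from above before the lid went on. One had been knocked about 5 cm aside; I measured it again and picked it up from there. The first bottle was let go about 5 mm above the floor and stayed upright.
- **Lid:** it touched the seals at the expected loose height and then stopped hard 8 mm lower. A second press of 21 N on the middle of the knob found no further travel, and the knob's top was at 130.3 mm (130 mm when fully home). The lid looks level in the last views.
- **Dial:** I turned it 119.5° clockwise after the lid was home. The pointer lines up with the long, wide mark to about 1° in the close-up.
- **Round pot:** I did not touch it, and the last views show it where it stood.

The top camera read 2–4 mm off from the wrist camera and the grasp positions, so I used the wrist camera for the lid and the dial.

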